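Load a culture dish into the two-bay dark box

TASK

The left bay of the low dark box already holds a light-sensitive dish, and its right bay is empty. Slide the stiff cover to the left by its black grip just far enough to clear the right bay, so that its edge stands over the divider and the dish in the left bay stays covered; then push the loose dish along the worktop, without lifting or tipping it, into the right bay until it is fully home against the back, and slide the cover fully shut again. Leave the dish in the left bay and the tape roll, slide case and small vial round about where they are.

Things in the scene. Friction and masses are not known exactly. Their poses are not given: they have to be found in the camera images.
- dark_box: Low grey box screwed to the worktop, 176 wide (y) x 106 deep (x) x 36 mm high; a rail along its back runs on to y = +150. Open underneath and in front. Origin: underside, middle of its width; x points from front to back, y to its left as the robot sees it. Bays at y = -43 (right) and +43 (left), walls 25 mm high. Its place and yaw vary.
- bay_mouth (a point): On the worktop in the middle of the right bay's mouth, where its walls begin: x = -36, y = -43 mm of dark_box, same axes. The bay is 82 mm wide here, narrows evenly to 66 mm by x = +4 and stays so to its back stop at x = +48. It has no floor or sill: a dish slides in on the bare worktop.
- bay_home (a point): On the worktop in the right bay: where the middle of a dish stands when fully home against the back stop (x = +18, y = -43 mm of dark_box; same axes, +x into the bay).
- divider_nose (a point): Top of the front end of the divider between the two bays, x = -36, y = 0, z = 25 mm of dark_box. The divider is 4 mm thick here and 20 mm from x = +4 to the back.
- cover (a joint): Opening of the cover, m: 0 fully shut (stop), growing as it slides to the box's left (+y), stop at 0.115. About 6 N of sliding friction; it stays where it is left. At 0.086 its right edge is over the divider; below 0.074 it overlaps the place of a dish in the right bay, above 0.100 it uncovers the dish in the left bay. It may start up to 0.015 open.
- cover_grip (a point): Point to pinch in the upright black grip on the cover: midway along it and between its sides, z = 52 mm. The grip is 14 mm thick (along the box's y), 38 mm long (along its x) and rises from z = 30 to 60 mm. It moves with the cover; when shut it is at x = -4, y = +20 mm of dark_box.
- cover_edge (a point): Middle of the right edge of the cover, on its top at z = 30 mm. The cover is a dark steel plate 176 mm wide, x = -43 to +56 mm of dark_box, underside at z = 27, with a 3 mm apron hanging in front at x = -44 to -41 down to 5 mm above the worktop.
- dish_new: The loose round culture dish with lid that stands on the worktop in front of the box, brown inside: 60 mm across the lid (from 6 to 15 mm up), 55 mm across the bottom, 15 mm high, about 25 g. Origin: centre of its underside.
- dish_stored: The same kind of dish, already in the left bay under the cover, near its back stop. Origin: centre of its underside.
- tape_roll: Bystander: white tape roll, 73 mm across, 19 mm high, lying to the left of the work. Origin: centre of its underside.
- slide_case: Bystander: grey slide case, 97 x 37 x 33 mm, to the right of the box. Origin: centre of its underside.
- small_vial: Bystander: small capped vial, 23 mm across, 42 mm high, to the right of the box. Origin: centre of its underside.

How it is judged:
On the way, in this order (a step that is already met when the one before it is completed fails the run):
1. the cover is open far enough to clear the right bay, with the left dish still covered (value of joint cover between 0.074 and 0.1 m), for 0.2 s.
2. the loose dish is fully home in the right bay while the cover stands open (x of dish_new in the frame of bay_home above -0.006 m and horizontal distance between dish_new and bay_home below 0.008 m and height (world z) of dish_new below 0.003 m and value of joint cover above 0.074 m), for 0.2 s.
At the end, for the whole second after the job is handed in: The cover is shut (within 5 mm), the pushed dish stands flat and at rest in the right bay within 6 mm of fully home against the back stop and 8 mm of its home point, and the dish in the left bay is where it was (within 10 mm) (value of joint cover below 0.005 m and x of dish_new in the frame of bay_home above -0.006 m and horizontal distance between dish_new and bay_home below 0.008 m and height (world z) of dish_new below 0.003 m and angle between dish_new's own z axis and vertical below 0.05 rad and linear speed of dish_new below 0.01 m/s and distance of dish_stored from where it was at the start of the episode below 0.01 m); the robot touches nothing.
It fails at once if the cover is opened so far that the dish in the left bay is uncovered (value of joint cover above 0.1 m).
It fails at once if the loose dish is lifted off the worktop (height (world z) of dish_new above 0.01 m).
It fails at once if the loose dish is tipped (angle between dish_new's own z axis and vertical above 0.25 rad).
It fails at once if a bystander (tape roll, slide case, small vial) or the dish in the left bay is pushed away (distance of any of tape_roll, slide_case, small_vial from where it was at the start of the episode above 0.02 m or distance of dish_stored from where it was at the start of the episode above 0.01 m).
It also fails if it takes over 67 s, if anything falls off the work surface, if the arm or the gripper's body presses on something with over 40 N, if the wrist force passes 120 N, or if a joint passes its speed limit or range.

ROBOT

A 6-joint arm with a two-finger parallel gripper is mounted at the origin on a cart in front of the work surface, level with it; the furniture and walls round the work are solid. World frame = base frame: x ahead of the robot, y to its left, z up, the work surface at z = 0. Lengths are in m, angles in rad, forces in N, time in s.
With the tool pointing down it reaches from about 0.35 to 0.975 m from the base axis. Payload 4.9 kg.
Tool frame: the origin (TCP) lies on the centre line of the jaws, within the pads' length; the fingertips stand 14 mm ahead of it and the grasp point (between the pads) lies 5 mm behind it; y points along the fingers, z is the direction in which the jaws open and shut, and the axes are right-handed (so a half turn about y gives the same grasp; the last joint's range is limited). The gripper opens to 85 mm and grips with 20 to 120 N. Pads are 22 mm wide; open, the fingers measure 114 mm over their backs; the gripper's body (76 mm by 85 mm) begins 54 mm behind the grasp point. The pads swing forward as they close: fully open they stand 13 mm farther back than shut.
Start: joints at [-1.42, 0.053, 1.613, -0, 1.476, -0.119], TCP at [0.167, -0.602, 0.245] pointing down, gripper open.
Joint ranges: [-3.01, 3.01], [-1.01, 2.22], [0.06, 2.58], [-1.02, 4.17], [0.09, 2.62], [-3.14, 3.14]. Speed limits (rad/s): [2.57, 2.57, 3.14, 3.14, 3.14, 3.14].

INTERFACE

Orientations are given as a rotation vector (axis times angle).
In Python, from station import ctrl gives the robot as it stands.
- The arm moves only by the tool servo_tool, never from a script. Its arguments are lists of equal length, an entry for each row: "delta_pos": the shift along the tool's x, y, z in m, a list of three; "dr": the turn, a rotation vector about the tool's x, y, z in degrees, a list of three; "grip": the opening, from 0 (shut) to 1 (fully open). In form: {"delta_pos": [[x, y, z], ...], "dr": [[rx, ry, rz], ...], "grip": [grip, ...]}. A call has 1 to 5 rows; each row shifts and turns the pose as measured when the row begins, along the tool's axes as they then stand; what a row does not reach is not made up. A row lasts 1/8 s, in which the tool goes at most 62.5 mm and 10.7 degrees, less where a joint would pass 70% of its speed; a pose out of reach is approached as far as the arm can. A call is refused whole if a number of a shift passes 0.0625 or a number of a turn 10.7, either way. A call with a gripper value outside its range is refused whole. The fingers move at their own pace and stop on an object; "grip_force" is the grip in N (left out, the last holds). Time passes only in rows, so rows that do not move let the fingers close. It gives the time, the measured TCP pose, the force and the opening at its end, in the units of the state.
- ctrl.get_obs(): the state, without advancing time (a new reading comes with each control period).
- ctrl.get_image(name): name is "scene" or "top" or "wrist"; returns the picture (480x640x3 uint8, red, green, blue); there is no depth.
- ctrl.camera_params(name): a dict with "fovy" (degrees; the focal length in pixels is half the picture's height over the tangent of half this angle, whatever the lens; pixels are square), "cx", "cy" (the principal point, pixels), "eye" and "rotation" of the camera in the world. Camera axes: x right, y down, z forward; pixel columns grow to the right and rows downward; lengths in m; the calibration is good to about 2 mm. A picture is of the moment at which its call begins: read the wrist's pose just before it. camera_params takes no time and is no camera call; for the wrist camera it gives the pose at the moment of the call.
- ctrl.finish_job(): hands the job in, once; it reports no verdict.
Trained networks look in the newest picture that a camera, given by its name, has taken for a name from the list of things; names that differ only in an ending like _2 or _b are one class to them, and where a whole thing is asked for, a point or a joint stands for the part that bears it (a point fixed in the world has none). Each returns a list of dicts, best first, with "score" (0 to 1); they miss things now and then, are a little off and sometimes report something else, mostly with a low value. They report only what shows in the picture. A call takes as long as a camera call.
- ctrl.masks_of(camera, label): "pixels" (480x640 bool, what is visible of it) and "extent" ([left, top, right, bottom] in pixels, round what is visible of it).
The state is a dict: "t": time; "q": joint angles; "dq": joint speeds; "effort": joint torques, N m; "tool_pos": TCP position; "tool_rot": TCP orientation; "contact_force": force on the tool from outside, world axes, zero at the start; "wrist_torque": the same for the moment, N m; "opening": finger opening in m.
Only numpy, scipy, OpenCV 4.12 (cv2) and the standard library are available. Lean on these libraries where they do the work, as an engineer would, in place of code of your own. Each camera call takes 0.05 s, during which the arm holds its last target.

## Working session

There is one attempt and no reset: what is moved stays moved. The work goes in short steps, Python scripts to look and compute and a tool call to move; the robot and the scene stay as the last step left them, time stands still between calls to the robot, and variables do not carry over. Pictures are saved under pics/ and viewed, and the job is handed in when it is done.

Besides the shell and the picture viewer there is one more tool, called after "Request:" as name(argument=value, ...), one argument or row to a line, values as JSON. servo_tool: Moves the arm, as the interface text tells. Its arguments: {"type":"object","properties":{"delta_pos":{"type":"array","items":{"type":"array","items":{"type":"number"}}},"dr":{"type":"array","items":{"type":"array","items":{"type":"number"}}},"grip":{"type":"array","items":{"type":"number"}},"grip_force":{"type":"number"}},"required":["delta_pos","dr","grip"]}

```bash
ls; mkdir -p pics; python3 - <<'E'
from station import ctrl
import cv2
o=ctrl.get_obs(); print(o)
for n in ("scene","top"):
    im=ctrl.get_image(n); cv2.imwrite(f"pics/{n}0.png",im[:,:,::-1]); p=ctrl.camera_params(n); print(n,p)
print(ctrl.camera_params("wrist"))
E
```

```text
pics
{'t': 0.0, 'q': array([-1.41997221e+00,  5.33172990e-02,  1.61431098e+00,  1.10812721e-05,
        1.47600028e+00, -1.18997564e-01]), 'dq': array([-3.67701062e-04,  9.13660071e-06,  1.92891469e-04, -1.63166681e-03,
       -4.27925862e-04, -7.86427645e-05]), 'effort': array([-6.23722626e-04, -3.93680048e+01, -3.70178533e+01, -1.48786735e-04,
        7.01684869e-03,  8.21252058e-06]), 'tool_pos': array([ 0.16651342, -0.60178633,  0.24407737]), 'tool_rot': array([-0.2819706 ,  2.07933283, -2.07506522]), 'contact_force': array([ 0.06582051, -0.24522067, -1.02386228]), 'wrist_torque': array([-0.04704339,  0.03775516, -0.00283983]), 'opening': 0.08559698438630693}
scene {'fovy': 54.31537304082035, 'cx': 326.65216778391726, 'cy': 251.77280932772055, 'eye': array([0.08308539, 0.72498276, 0.67655843]), 'rotation': array([-0.89567417,  2.43400571, -1.13203852])}
top {'fovy': 49.620506567074905, 'cx': 315.81350106374026, 'cy': 238.11124140333916, 'eye': array([0.40598836, 0.19336654, 1.03826936]), 'rotation': array([-2.10152796,  2.15363299, -0.18780857])}
{'fovy': 67.4964568223684, 'cx': 321.05242442902465, 'cy': 241.94210009076622, 'eye': array([ 0.24239442, -0.58076092,  0.37343632]), 'rotation': array([ 2.29489654, -1.74567807, -0.27575498])}
```

View pics/scene0.png

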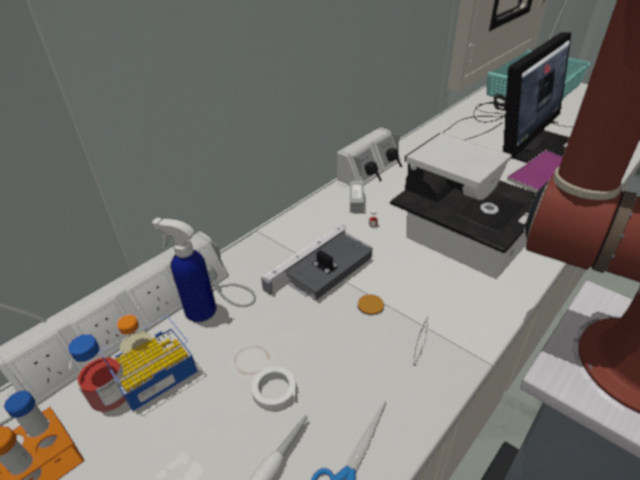

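View pics/top0.png

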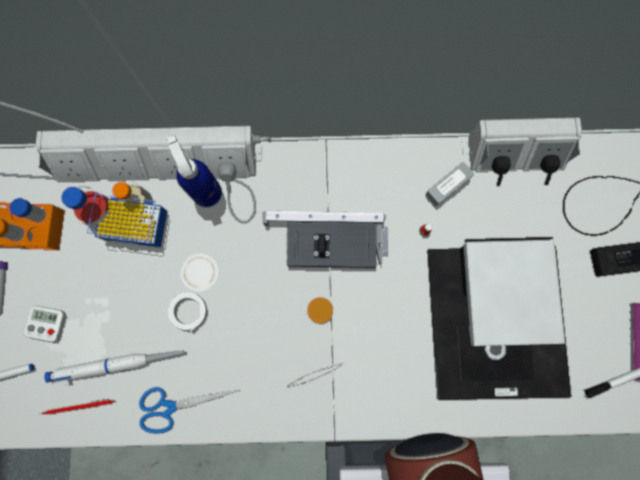

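```bash
cat > h.py <<'E'
import numpy as np, cv2
from scipy.spatial.transform import Rotation as R
from station import ctrl
def K(p):
    f=240/np.tan(np.radians(p['fovy'])/2); return f
def back(p,uv,z):
    uv=np.atleast_2d(uv).astype(float); f=K(p)
    d=np.c_[(uv[:,0]-p['cx'])/f,(uv[:,1]-p['cy'])/f,np.ones(len(uv))]@R.from_rotvec(p['rotation']).as_matrix().T
    return p['eye']+d*((z-p['eye'][2])/d[:,2])[:,None]
def proj(p,X):
    c=(np.atleast_2d(X)-p['eye'])@R.from_rotvec(p['rotation']).as_matrix(); f=K(p)
    return np.c_[p['cx']+f*c[:,0]/c[:,2],p['cy']+f*c[:,1]/c[:,2]]
E
python3 - <<'E'
from h import *
im=ctrl.get_image("top"); p=ctrl.camera_params("top")
cv2.imwrite("pics/topz.png",cv2.resize(im[195:335,250:450,::-1],None,fx=4,fy=4,interpolation=cv2.INTER_CUBIC))
for n,z in (("dish_new",.015),("dark_box",.03),("cover",.03),("cover_grip",.06),("tape_roll",.019),("slide_case",.033),("small_vial",.042)):
    for m in ctrl.masks_of("top",n)[:1]:
        px=m["pixels"]; c=cv2.findContours(px.astype('uint8'),cv2.RETR_EXTERNAL,cv2.CHAIN_APPROX_NONE)[0]
        c=max(c,key=len).reshape(-1,2); r=cv2.minAreaRect(c)
        print(n,m["score"],m["extent"],px.sum(),r)
        b=cv2.boxPoints(r); X=back(p,b,z); print(np.round(X[:,:2],4).tolist(), 'cen',np.round(back(p,[r[0]],z),4), [round(float(np.linalg.norm(X[i]-X[i-1])),4) for i in (1,2)])
print(ctrl.get_obs()['t'])
E
```

```text
dish_new 0.62 [308.7, 300.7, 329.8, 321.5] 533 ((319.5, 310.5), (25.0, 25.0), 90.0)
[[0.4708, 0.2129], [0.4696, 0.1639], [0.4212, 0.1653], [0.4224, 0.214]] cen [[0.4459 0.189  0.015 ]] [0.049, 0.0484]
dark_box 0.92 [260.9, 209.5, 387.4, 271.4] 5891 ((324.5, 239.5), (59.0, 127.0), 90.0)
[[0.6467, 0.3006], [0.6403, 0.0477], [0.5223, 0.0534], [0.5284, 0.3013]] cen [[0.5838 0.1757 0.03  ]] [0.253, 0.1181]
cover 0.74 [288.4, 220.2, 377.0, 268.3] 4204 ((330.5882263183594, 244.00173950195312), (89.70824432373047, 47.6182975769043), 1.1233028173446655)
[[0.5313, 0.2538], [0.6264, 0.2506], [0.6184, 0.0728], [0.5236, 0.0788]] cen [[0.5745 0.164  0.03  ]] [0.0951, 0.1781]
cover_grip 0.84 [288.9, 220.6, 378.7, 268.1] 4115 ((331.0349426269531, 244.36941528320312), (88.62743377685547, 46.43638229370117), 0.9391909241676331)
[[0.5277, 0.25], [0.6176, 0.2472], [0.6105, 0.0768], [0.5208, 0.0822]] cen [[0.5688 0.164  0.06  ]] [0.09, 0.1706]
tape_roll 0.9 [170.8, 294.6, 209.6, 333.5] 683 ((187.29310607910156, 311.4827880859375), (36.89711380004883, 37.68495178222656), 23.198589324951172)
[[0.4319, 0.4934], [0.4984, 0.4661], [0.4684, 0.3992], [0.4026, 0.4271]] cen [[0.4501 0.4464 0.019 ]] [0.0719, 0.0734]
slide_case 0.8 [425.8, 164.6, 476.0, 205.0] 954 ((448.7927551269531, 184.36585998535156), (19.053199768066406, 52.94291305541992), 51.34019470214844)
[[0.6718, -0.0217], [0.7385, -0.1093], [0.7067, -0.1308], [0.6407, -0.0435]] cen [[ 0.6892 -0.0761  0.033 ]] [0.1101, 0.0384]
small_vial 0.6 [416.4, 227.0, 429.7, 242.2] 116 ((425.0, 230.5), (11.0, 12.0), 90.0)
[[0.6059, -0.0097], [0.6053, -0.0332], [0.5835, -0.0318], [0.5841, -0.0084]] cen [[ 0.5947 -0.0208  0.042 ]] [0.0235, 0.0219]
0.5
```

View pics/topz.png

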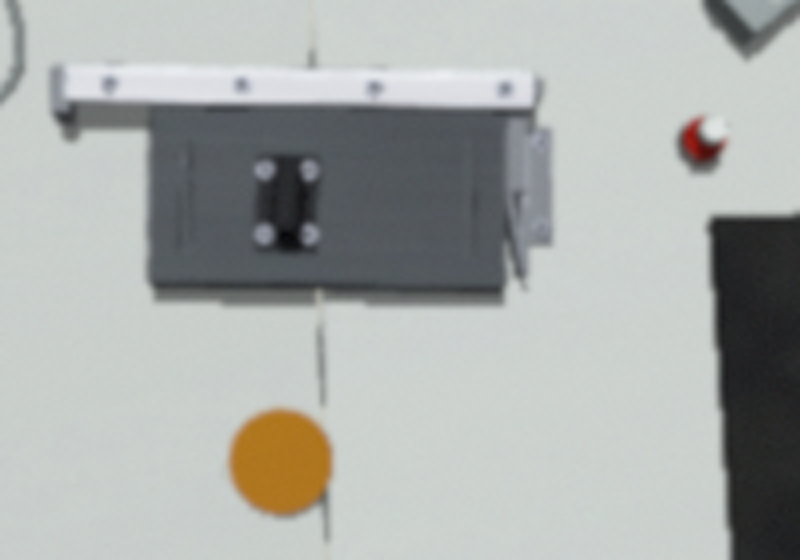

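```bash
python3 - <<'E'
from h import *
p=ctrl.camera_params("top")
def q(l): return np.array(l)/4+[250,195]-[.375,.375]
rail=back(p,q([(62,65),(62,98),(537,72),(537,107)]),.036); print('rail',rail.round(4).tolist(), np.linalg.norm(rail[0]-rail[2]))
cov=back(p,q([(149,286),(504,288),(149,108),(504,115)]),.03); print('cov',cov.round(4).tolist(),np.linalg.norm(cov[0]-cov[1]))
for a,b in ((rail[0],rail[2]),(rail[1],rail[3]),(cov[0],cov[1])):
    d=a-b; print(np.degrees(np.arctan2(-d[0],d[1])))
print('grip',back(p,q([(288,202)]),.06), 'dish',back(p,q([(281,462)]),.01))
o=ctrl.get_obs(); print(R.from_rotvec(o['tool_rot']).as_matrix().round(3))
print(R.from_rotvec(ctrl.camera_params('wrist')['rotation']).as_matrix().round(3))
E
```

```text
rail [[0.6432, 0.2918, 0.036], [0.6265, 0.2919, 0.036], [0.6338, 0.057, 0.036], [0.6161, 0.0578, 0.036]] 0.23505228076464235
cov [[0.5328, 0.2507, 0.03], [0.5276, 0.0774, 0.03], [0.6217, 0.2494, 0.03], [0.6138, 0.0735, 0.03]] 0.17338376170612793
-2.299598428623863
-2.5399450099631693
-1.7353985675738985
grip [[0.5677592  0.18201622 0.06      ]] dish [[0.44681233 0.18825067 0.01      ]]
[[-0.964 -0.     0.267]
 [-0.267  0.    -0.964]
 [-0.    -1.    -0.   ]]
[[ 0.267 -0.918 -0.295]
 [-0.964 -0.254 -0.081]
 [-0.001  0.305 -0.952]]
```

```bash
python3 - <<'E'
from h import *
pt=ctrl.camera_params("top");ps=ctrl.camera_params("scene")
for z in (0.05,.1,.15,.2,.25,.3):
    print(z,proj(ps,back(pt,[(473,345),(466,240),(552,238),(567,341)],z)).round().tolist(),back(pt,[(473,345),(567,341)],z).round(3).tolist())
E
```

```text
0.05 [[477.0, 233.0], [401.0, 201.0], [437.0, 173.0], [510.0, 198.0]] [[0.374, -0.095, 0.05], [0.377, -0.271, 0.05]]
0.1 [[477.0, 217.0], [402.0, 186.0], [438.0, 160.0], [510.0, 184.0]] [[0.376, -0.08, 0.1], [0.378, -0.247, 0.1]]
0.15 [[478.0, 200.0], [403.0, 171.0], [438.0, 146.0], [510.0, 169.0]] [[0.377, -0.066, 0.15], [0.38, -0.224, 0.15]]
0.2 [[478.0, 181.0], [405.0, 154.0], [439.0, 131.0], [510.0, 152.0]] [[0.379, -0.051, 0.2], [0.381, -0.2, 0.2]]
0.25 [[479.0, 160.0], [407.0, 136.0], [441.0, 115.0], [510.0, 134.0]] [[0.38, -0.037, 0.25], [0.383, -0.177, 0.25]]
0.3 [[480.0, 138.0], [409.0, 116.0], [442.0, 96.0], [510.0, 113.0]] [[0.382, -0.022, 0.3], [0.384, -0.153, 0.3]]
```

```bash
cat >> h.py <<'E'
def plan(wps,ax,grip=1.0,n=5,step=.06,turn=10.0):
    """wps world points, ax = azimuth(deg) of tool x (tool y down); prints rows"""
    o=ctrl.get_obs(); P=o['tool_pos'].copy(); M=R.from_rotvec(o['tool_rot']).as_matrix()
    a=np.radians(ax); Mt=np.array([[np.cos(a),np.sin(a),0],[0,0,-1],[-np.sin(a),np.cos(a),0]]).T
    D=[];T=[]; wps=[np.array(w,float) for w in wps]
    print('at',P.round(4),'F',o['contact_force'].round(1),'open',round(o['opening'],4),'t',o['t'])
    for i in range(n):
        if not wps: break
        d=wps[0]-P; L=np.linalg.norm(d)
        if L>step: d*=step/L
        elif len(wps)>1: wps.pop(0)
        rv=R.from_matrix(M.T@Mt).as_rotvec(degrees=True); A=np.linalg.norm(rv)
        if A>turn: rv*=turn/A
        D.append((M.T@d).round(4).tolist()); T.append((rv.round(1)+0).tolist())
        P=P+d; M=M@R.from_rotvec(rv,degrees=True).as_matrix()
    print({"delta_pos":D,"dr":T,"grip":[grip]*len(D)}, 'remaining',(wps[-1]-P).round(4))
E
python3 - <<'E'
from h import *
plan([(.25,-.45,.40),(.35,-.1,.40),(.44,.17,.40)],-2.2)
E
```

```text
at [ 0.1666 -0.6024  0.2453] F [ 0.1 -0.1 -0.6] open 0.0855 t 0.5
{'delta_pos': [[-0.0312, -0.0399, -0.0321], [-0.0363, -0.0399, -0.0262], [-0.0403, -0.0399, -0.0195], [-0.0378, -0.035, -0.0107], [-0.0569, 0.0, -0.0191]], 'dr': [[0.0, -10.0, 0.0], [0.0, -10.0, 0.0], [0.0, -10.0, 0.0], [0.0, -10.0, 0.0], [0.0, -10.0, 0.0]], 'grip': [1.0, 1.0, 1.0, 1.0, 1.0]} remaining [0.1735 0.5623 0.    ]
```

Request:
servo_tool(
  delta_pos=[
    [-0.031,-0.04,-0.032],
    [-0.036,-0.04,-0.026],
    [-0.04,-0.04,-0.02],
    [-0.038,-0.035,-0.011],
    [-0.057,0,-0.019],
  ],
  dr=[
    [0,-10,0],
    [0,-10,0],
    [0,-10,0],
    [0,-10,0],
    [0,-10,0],
  ],
  grip=[1,1,1,1,1],
)

```text
t: 1.12
tool_pos: [0.2648, -0.3878, 0.4042]
tool_rot: [-0.986, 1.502, -1.498]
contact_force: [1.3, 0.0, 0.4]
opening: 0.0853
```

```bash
python3 - <<'E'
from h import *
plan([(.30,-.3,.40),(.35,-.1,.40),(.44,.17,.40)],-2.2)
E
```

```text
at [ 0.2648 -0.3878  0.4042] F [1.3 0.  0.4] open 0.0853 t 1.125
{'delta_pos': [[-0.0599, 0.0029, -0.0014], [-0.0343, 0.0017, 0.0052], [-0.0589, 0.0002, 0.0113], [-0.0561, 0.0002, 0.0213], [-0.0515, 0.0002, 0.0307]], 'dr': [[0.0, -10.0, 0.0], [0.0, -10.0, 0.0], [0.0, -10.0, 0.0], [0.0, -10.0, 0.0], [0.0, -10.0, 0.0]], 'grip': [1.0, 1.0, 1.0, 1.0, 1.0]} remaining [0.0963 0.2954 0.    ]
```

Request:
servo_tool(
  delta_pos=[
    [-0.06,0.003,-0.001],
    [-0.06,0.0,0.008],
    [-0.058,0,0.015],
    [-0.054,0,0.025],
    [-0.05,0,0.034],
  ],
  dr=[
    [0,-10,0],
    [0,-10,0],
    [0,-10,0],
    [0,-10,0],
    [0,-10,0],
  ],
  grip=[1,1,1,1,1],
)

```text
t: 1.75
tool_pos: [0.3618, -0.0946, 0.4044]
tool_rot: [-1.399, 0.832, -0.844]
contact_force: [1.1, 0.5, -0.0]
opening: 0.0851
```

```bash
python3 - <<'E'
from h import *
plan([(.44,.17,.36)],-2.2)
E
```

```text
at [ 0.3618 -0.0946  0.4044] F [ 1.1  0.5 -0. ] open 0.0851 t 1.75
{'delta_pos': [[-0.0421, 0.0096, 0.0416], [-0.0343, 0.0096, 0.0483], [-0.0253, 0.0097, 0.0535], [-0.0156, 0.0096, 0.0571], [-0.0036, 0.0063, 0.0388]], 'dr': [[0.0, -10.0, 0.1], [0.0, -10.0, 0.1], [0.0, -10.0, 0.1], [0.0, -10.0, 0.1], [0.0, -10.0, 0.1]], 'grip': [1.0, 1.0, 1.0, 1.0, 1.0]} remaining [0. 0. 0.]
```

Request:
servo_tool(
  delta_pos=[
    [-0.042,0.01,0.042],
    [-0.034,0.01,0.048],
    [-0.025,0.01,0.054],
    [-0.016,0.01,0.057],
    [-0.003,0.006,0.04],
  ],
  dr=[
    [0,-10.5,0],
    [0,-10.5,0],
    [0,-10.5,0],
    [0,-10.5,0],
    [0,-10.5,0],
  ],
  grip=[1,1,1,1,1],
)

```text
t: 2.38
tool_pos: [0.4354, 0.1833, 0.3602]
tool_rot: [-1.569, 0.094, -0.121]
contact_force: [0.4, -0.3, 0.9]
opening: 0.0855
```

```bash
python3 - <<'E'
from h import *
plan([(.46,.17,.34)],-2.2)
p=ctrl.camera_params("wrist"); im=ctrl.get_image("wrist"); cv2.imwrite("pics/w1.png",im[:,:,::-1]); print(p)
E
```

```text
at [0.4354 0.1833 0.3602] F [ 0.4 -0.3  0.9] open 0.0855 t 2.375
{'delta_pos': [[0.0258, 0.0207, -0.0099], [0.0, 0.0, 0.0], [0.0, 0.0, 0.0], [0.0, 0.0, 0.0], [0.0, 0.0, 0.0]], 'dr': [[0.1, -5.6, 1.0], [0.0, 0.0, 0.0], [0.0, 0.0, 0.0], [0.0, 0.0, 0.0], [0.0, 0.0, 0.0]], 'grip': [1.0, 1.0, 1.0, 1.0, 1.0]} remaining [0. 0. 0.]
{'fovy': 67.4964568223684, 'cx': 321.05242442902465, 'cy': 241.94210009076622, 'eye': array([0.35634846, 0.19482047, 0.48804437]), 'rotation': array([2.1700409 , 1.89173551, 0.31241154])}
```

View pics/w1.png

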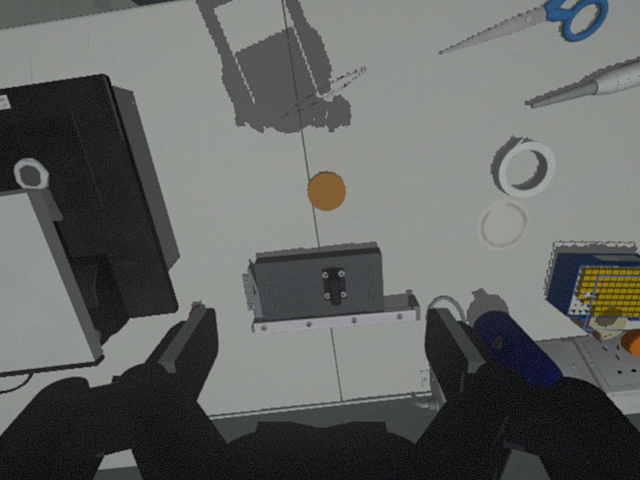

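Request:
servo_tool(
  delta_pos=[
    [0.02,0.04,-0.01],
    [0.01,0.04,0],
    [0,0.02,0],
    [0,0,0],
  ],
  dr=[
    [0,-5.6,1],
    [0,0,0],
    [0,0,0],
    [0,0,0],
  ],
  grip=[1,1,1,1],
)

```text
t: 2.92
tool_pos: [0.4655, 0.1758, 0.2582]
tool_rot: [-1.568, 0.018, -0.019]
contact_force: [-0.4, -0.7, 0.3]
opening: 0.0855
```

```bash
python3 - <<'E'
from h import *
plan([(.46,.17,.25)],-2.2)
p=ctrl.camera_params("wrist"); im=ctrl.get_image("wrist"); cv2.imwrite("pics/w2.png",im[:,:,::-1])
import pickle; pickle.dump(p,open("w2.pkl","wb"))
cv2.imwrite("pics/w2z.png",cv2.resize(im[130:400,180:500,::-1],None,fx=2.5,fy=2.2 if 0 else 2.2,interpolation=cv2.INTER_CUBIC))
for n in ("cover_grip","dish_new"):
    m=ctrl.masks_of("wrist",n)
    if m: print(n,m[0]["score"],m[0]["extent"],back(p,[np.argwhere(m[0]["pixels"])[:,::-1].mean(0)],.03 if n[0]=='c' else .01))
E
```

```text
at [0.4655 0.1758 0.2582] F [-0.4 -0.7  0.3] open 0.0855 t 2.925
{'delta_pos': [[-0.0054, 0.0081, -0.006], [0.0, 0.0, 0.0], [0.0, 0.0, 0.0], [0.0, 0.0, 0.0], [0.0, 0.0, 0.0]], 'dr': [[-0.2, 0.8, 0.0], [0.0, 0.0, 0.0], [0.0, 0.0, 0.0], [0.0, 0.0, 0.0], [0.0, 0.0, 0.0]], 'grip': [1.0, 1.0, 1.0, 1.0, 1.0]} remaining [0. 0. 0.]
cover_grip 0.83 [230.9, 259.2, 394.8, 344.2] [[0.5708334  0.16359957 0.03      ]]
dish_new 0.67 [311.5, 160.9, 357.5, 211.4] [[0.44624086 0.18978926 0.01      ]]
```

View pics/w2.png

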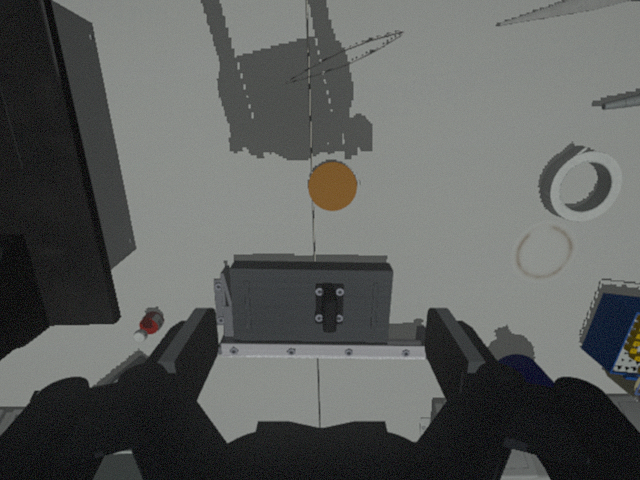

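View pics/w2z.png

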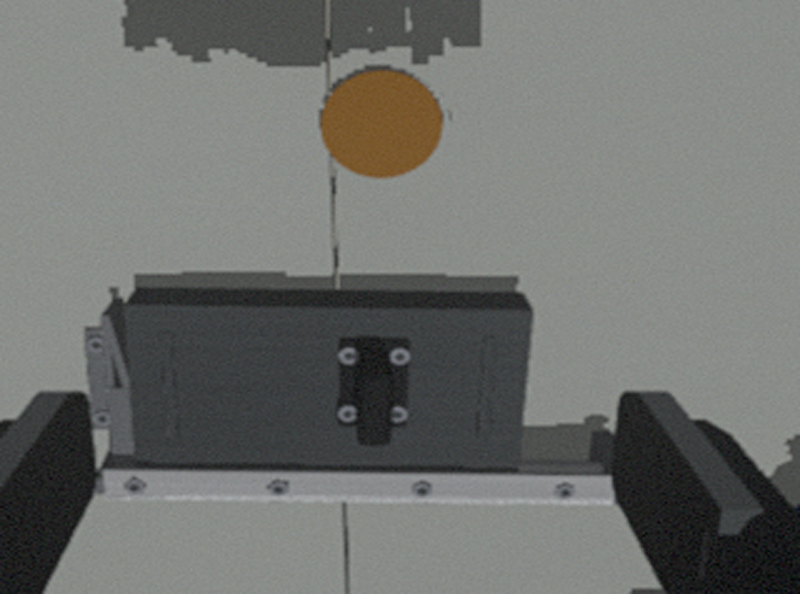

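```bash
python3 - <<'E'
from h import *
import pickle; p=pickle.load(open("w2.pkl","rb"))
def q(l): return np.array(l)/[2.5,2.2]+[180,130]-.3
c=back(p,q([(131,305),(531,310)]),.03); print('front edge',c.round(4).tolist(),np.linalg.norm(c[1]-c[0]))
d=c[1]-c[0]; print('yaw',np.degrees(np.arctan2(-d[0],d[1])))
for z in (.036,):
  r=back(p,q([(105,471),(612,475),(100,500),(613,503)]),z); print('rail',r.round(4).tolist(),np.linalg.norm(r[1]-r[0])); 
  for d in (r[1]-r[0],r[3]-r[2]): print(np.degrees(np.arctan2(-d[0],d[1])))
g=back(p,q([(374,384.5)]),.033)[0]; print('grip',g)
print('edgecols', back(p,q([(131,305),(133,462),(531,310),(521,465)]),.03).round(4).tolist())
yaw=np.radians(-2.2); ex=np.array([np.cos(yaw),np.sin(yaw)]); ey=np.array([-ex[1],ex[0]])
mid=(c[0]+c[1])[:2]/2
print('origin x via front',mid@ex+.044,'via grip',g[:2]@ex+.004,' cover y',mid@ey,'grip y',g[:2]@ey-.02)
print('rail y', r[:,:2]@ey)
print('dish',[ (np.array([.4465,.189])@e) for e in (ex,ey)])
E
```

```text
front edge [[0.5295, 0.0805, 0.03], [0.5364, 0.2517, 0.03]] 0.17131941540492568
yaw -2.2998409046693546
rail [[0.6182, 0.0614, 0.036], [0.6265, 0.2906, 0.036], [0.6355, 0.0572, 0.036], [0.6434, 0.2921, 0.036]] 0.22931975674666197
-2.064859076169842
-1.9258134762134496
grip [0.57352091 0.18364536 0.033     ]
edgecols [[0.5295, 0.0805, 0.03], [0.6171, 0.0728, 0.03], [0.5364, 0.2517, 0.03], [0.6234, 0.2503, 0.03]]
origin x via front 0.5701958498238132 via grip 0.5700484387430447  cover y 0.18646184984299147 grip y 0.18552620873449835
rail y [0.08507303 0.31439215 0.08158198 0.31658622]
dish [np.float64(0.4389155962598011), np.float64(0.20600084795918505)]
```

```bash
python3 - <<'E'
from h import *
plan([(.5735,.1837,.12),(.5735,.1837,.052)],-2.1,grip=.6)
E
```

```text
at [0.4669 0.1762 0.2615] F [-0.4  0.  -0.2] open 0.0856 t 3.075
{'delta_pos': [[0.0357, 0.0481, 0.0032], [0.036, 0.0479, 0.0039], [0.0343, 0.0457, 0.0037], [-0.0, 0.06, 0.0], [-0.0, 0.008, 0.0]], 'dr': [[-0.2, 0.8, 0.3], [0.0, 0.0, 0.0], [0.0, 0.0, 0.0], [0.0, 0.0, 0.0], [0.0, 0.0, 0.0]], 'grip': [0.6, 0.6, 0.6, 0.6, 0.6]} remaining [0. 0. 0.]
```

Request:
servo_tool(
  delta_pos=[
    [0.036,0.048,0.003],
    [0.036,0.048,0.004],
    [0.034,0.04,0.004],
    [0,0,0],
  ],
  dr=[
    [-0.2,0.8,0.3],
    [0,0,0],
    [0,0,0],
    [0,0,0],
  ],
  grip=[0.6,0.6,0.6,0.6],
  grip_force=50,
)

```text
t: 3.58
tool_pos: [0.5833, 0.1858, 0.1345]
tool_rot: [-1.566, 0.014, -0.045]
contact_force: [-0.6, 0.6, -0.7]
opening: 0.0513
```

```bash
python3 - <<'E'
from h import *
plan([(.5735,.1837,.08),(.5735,.1837,.052)],-2.1,grip=.6,step=.045)
im=ctrl.get_image("wrist"); cv2.imwrite("pics/w3.png",im[:,:,::-1])
E
```

```text
at [0.5833 0.1858 0.1345] F [-0.6  0.6 -0.7] open 0.0513 t 3.575
{'delta_pos': [[-0.0088, 0.0441, -0.0022], [-0.0018, 0.0103, -0.0005], [0.0, 0.028, -0.0], [0.0, 0.0, 0.0], [0.0, 0.0, 0.0]], 'dr': [[-0.3, -0.1, 1.1], [0.0, 0.0, 0.0], [0.0, 0.0, 0.0], [0.0, 0.0, 0.0], [0.0, 0.0, 0.0]], 'grip': [0.6, 0.6, 0.6, 0.6, 0.6]} remaining [0. 0. 0.]
```

View pics/w3.png

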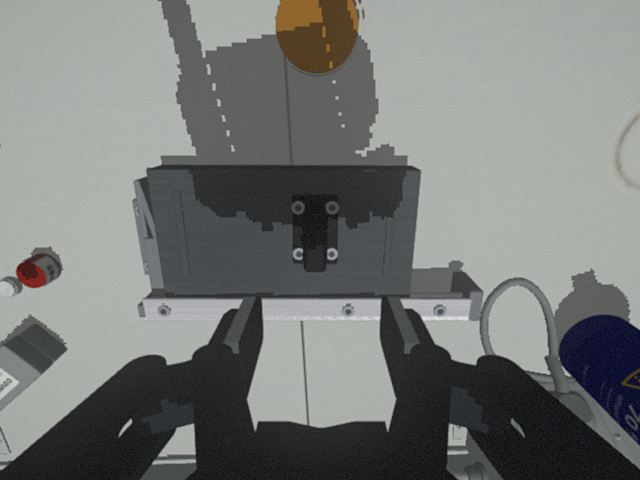

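Request:
servo_tool(
  delta_pos=[
    [-0.009,0.03,-0.002],
    [-0.001,0.025,0],
    [0,0.02,0],
    [0,0,0],
  ],
  dr=[
    [-0.3,0,1.1],
    [0,0,0],
    [0,0,0],
    [0,0,0],
  ],
  grip=[0.6,0.6,0.6,0.6],
)

```text
t: 4.12
tool_pos: [0.577, 0.186, 0.0685]
tool_rot: [-1.567, 0.015, -0.042]
contact_force: [-0.5, 1.1, 0.0]
opening: 0.0517
```

```bash
python3 - <<'E'
from h import *
plan([(.5735,.1837,.052)],-2.1,grip=.6,step=.045)
E
```

```text
at [0.577  0.186  0.0685] F [-0.5  1.1  0. ] open 0.0517 t 4.125
{'delta_pos': [[-0.0037, 0.0164, -0.0025], [0.0, 0.0, 0.0], [0.0, 0.0, 0.0], [0.0, 0.0, 0.0], [0.0, 0.0, 0.0]], 'dr': [[-0.2, 0.0, 1.0], [0.0, 0.0, 0.0], [0.0, 0.0, 0.0], [0.0, 0.0, 0.0], [0.0, 0.0, 0.0]], 'grip': [0.6, 0.6, 0.6, 0.6, 0.6]} remaining [0. 0. 0.]
```

Request:
servo_tool(
  delta_pos=[
    [-0.003,0.013,-0.002],
    [-0.001,0.008,-0.001],
  ],
  dr=[
    [-0.2,0,1],
    [0,0,0],
  ],
  grip=[0.6,0.6],
)

```text
t: 4.38
tool_pos: [0.5745, 0.1835, 0.0491]
tool_rot: [-1.569, 0.026, -0.031]
contact_force: [0.1, -0.1, -0.6]
opening: 0.0512
```

```bash
python3 - <<'E'
from h import *
plan([(.5735,.1837,.052)],-2.1,grip=.6,step=.045)
im=ctrl.get_image("wrist"); cv2.imwrite("pics/w4.png",im[:,:,::-1])
E
```

```text
at [0.5745 0.1835 0.0491] F [ 0.1 -0.1 -0.6] open 0.0512 t 4.375
{'delta_pos': [[-0.001, -0.0029, 0.0002], [0.0, 0.0, 0.0], [0.0, 0.0, 0.0], [0.0, 0.0, 0.0], [0.0, 0.0, 0.0]], 'dr': [[-0.1, 0.0, 0.2], [0.0, 0.0, 0.0], [0.0, 0.0, 0.0], [0.0, 0.0, 0.0], [0.0, 0.0, 0.0]], 'grip': [0.6, 0.6, 0.6, 0.6, 0.6]} remaining [0. 0. 0.]
```

View pics/w4.png

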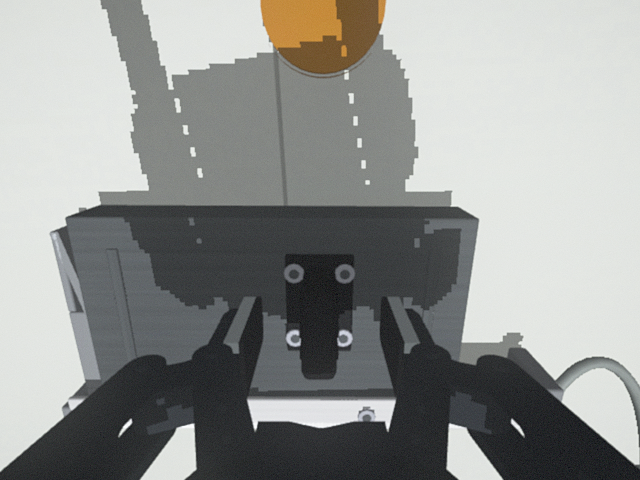

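Grip (319, 330) lies centred between the fingers (columns 250 and 395). Closing.

Request:
servo_tool(
  delta_pos=[
    [-0.001,-0.003,0],
    [0,0,0],
    [0,0,0],
    [0,0,0],
  ],
  dr=[
    [0,0,0],
    [0,0,0],
    [0,0,0],
    [0,0,0],
  ],
  grip=[0.1,0.0,0,0],
  grip_force=60,
)

```text
t: 4.92
tool_pos: [0.5733, 0.1832, 0.052]
tool_rot: [-1.569, 0.027, -0.031]
contact_force: [0.3, 0.8, -1.4]
opening: 0.0132
```

Request:
servo_tool(
  delta_pos=[
    [0,0,-0.008],
    [0,0,-0.008],
  ],
  dr=[
    [0,0,0],
    [0,0,0],
  ],
  grip=[0,0],
)

```text
t: 5.18
tool_pos: [0.5728, 0.1705, 0.0521]
tool_rot: [-1.561, 0.026, -0.033]
contact_force: [1.3, 24.3, -3.8]
opening: 0.0126
```

Request:
servo_tool(
  delta_pos=[
    [0,0,-0.005],
    [0,0,0],
  ],
  dr=[
    [0,0,0],
    [0,0,0],
  ],
  grip=[0,0],
)

```text
t: 5.42
tool_pos: [0.5728, 0.1708, 0.0521]
tool_rot: [-1.551, 0.024, -0.034]
contact_force: [1.4, -7.2, 0.2]
opening: 0.0128
```

Request:
servo_tool(
  delta_pos=[
    [0,0,0.02],
    [0,0,0.02],
    [0,0,0.02],
    [0,0,0.015],
  ],
  dr=[
    [-0.5,0,0],
    [-0.5,0,0],
    [0,0,0],
    [0,0,0],
  ],
  grip=[0,0,0,0],
)

```text
t: 5.92
tool_pos: [0.5756, 0.239, 0.052]
tool_rot: [-1.584, 0.028, -0.033]
contact_force: [-1.7, -7.3, 1.6]
opening: 0.0125
```

```bash
python3 - <<'E'
from h import *
plan([(.576,.2567,.052)],-2.1,grip=0,step=.045)
E
```

```text
at [0.5756 0.239  0.052 ] F [-1.7 -7.3  1.6] open 0.0125 t 5.925
{'delta_pos': [[-0.0003, -0.0002, 0.0177], [0.0, 0.0, 0.0], [0.0, 0.0, 0.0], [0.0, 0.0, 0.0], [0.0, 0.0, 0.0]], 'dr': [[0.7, -0.1, 0.2], [0.0, 0.0, 0.0], [0.0, 0.0, 0.0], [0.0, 0.0, 0.0], [0.0, 0.0, 0.0]], 'grip': [0, 0, 0, 0, 0]} remaining [0. 0. 0.]
```

Request:
servo_tool(
  delta_pos=[
    [0,0,0.013],
    [0,0,0.004],
    [0,0,0.002],
    [0,0,0],
  ],
  dr=[
    [0.7,0,0],
    [0,0,0],
    [0,0,0],
    [0,0,0],
  ],
  grip=[0,0,0,0],
)

```text
t: 6.42
tool_pos: [0.5762, 0.2546, 0.052]
tool_rot: [-1.578, 0.03, -0.031]
contact_force: [-0.8, 0.9, 0.4]
opening: 0.0127
```

Request:
servo_tool(
  delta_pos=[
    [0,0,0],
    [0,0,0],
    [0,0,0],
    [0,-0.05,0],
    [0,-0.05,0],
  ],
  dr=[
    [0,0,0],
    [0,0,0],
    [0,0,0],
    [0,0,0],
    [0,0,0],
  ],
  grip=[0.5,0.5,0.5,0.5,0.5],
)

```text
t: 7.05
tool_pos: [0.5732, 0.2544, 0.1485]
tool_rot: [-1.581, 0.037, -0.023]
contact_force: [-0.3, 1.1, 1.0]
opening: 0.0428
```

```bash
python3 - <<'E'
from h import *
plan([(.42,.21,.20)],-2.1,grip=.35)
im=ctrl.get_image("top"); cv2.imwrite("pics/t2.png",cv2.resize(im[195:335,250:450,::-1],None,fx=4,fy=4,interpolation=cv2.INTER_CUBIC))
E
```

```text
at [0.5732 0.2544 0.1485] F [-0.3  1.1  1. ] open 0.0428 t 7.05
{'delta_pos': [[-0.0544, -0.0178, -0.0182], [-0.0542, -0.0184, -0.0179], [-0.043, -0.0146, -0.0142], [0.0, 0.0, 0.0], [0.0, 0.0, 0.0]], 'dr': [[0.6, -0.1, -0.5], [0.0, 0.0, 0.0], [0.0, 0.0, 0.0], [0.0, 0.0, 0.0], [0.0, 0.0, 0.0]], 'grip': [0.35, 0.35, 0.35, 0.35, 0.35]} remaining [0. 0. 0.]
```

View pics/t2.png

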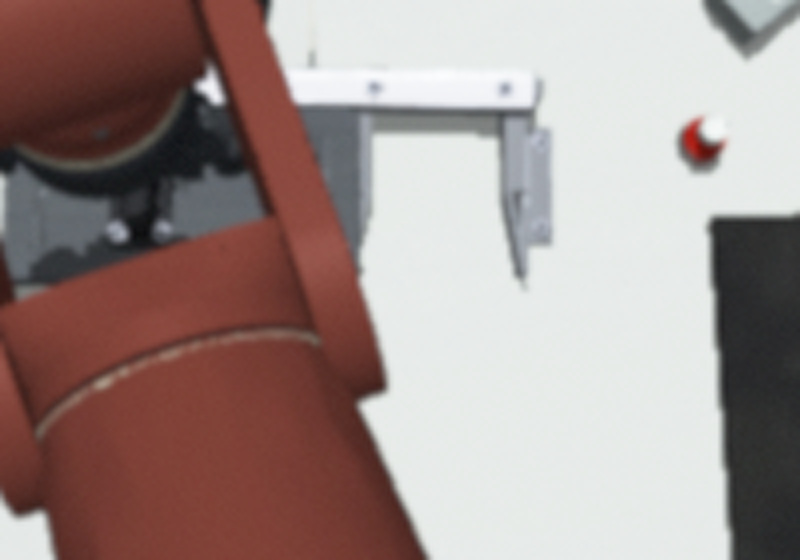

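```bash
cat >> h.py <<'E'
yaw=np.radians(-2.1); ex=np.array([np.cos(yaw),np.sin(yaw)]); ey=np.array([-ex[1],ex[0]])
O=.570*ex+.1717*ey
def B(x,y): return O+x*ex+y*ey
def inB(P): d=np.asarray(P)[...,:2]-O; return np.stack([d@ex,d@ey],-1)
E
python3 - <<'E'
from h import *
p=ctrl.camera_params("top")
print(O, 'bay back edges y', inB(back(p,np.array([(370,150),(502,150)])/4+[249.6,194.6],.025)))
d=np.array([.4465,.189]); A=B(-.08,-.043); v=A-d; print('dish box',inB(d),'A',A,'v',v,np.linalg.norm(v),np.degrees(np.arctan2(v[1],v[0])))
u=v/np.linalg.norm(v); print('start',d-.062*u,'end tcp',A-.038*u)
plan([(*(d-.062*u),.12)],-2.1,grip=.3)
E
```

```text
[0.57590891 0.15069777] bay back edges y [[ 0.02321525 -0.00959234]
 [ 0.02398719 -0.07512066]]
dish box [-0.13072553  0.03353448] A [0.49438696 0.11065815] v [ 0.04788696 -0.07834185] 0.09181833532042888 -58.564374243067796
start [0.4141645  0.24190005] end tcp [0.47456843 0.14308076]
at [0.5769 0.2557 0.1569] F [2.1 1.8 4.4] open 0.0425 t 7.1
{'delta_pos': [[-0.0581, 0.0131, -0.0071], [-0.0581, 0.0132, -0.0071], [-0.0459, 0.0105, -0.0056], [0.0, 0.0, 0.0], [0.0, 0.0, 0.0]], 'dr': [[0.4, -0.1, 0.1], [0.0, 0.0, 0.0], [0.0, 0.0, 0.0], [0.0, 0.0, 0.0], [0.0, 0.0, 0.0]], 'grip': [0.3, 0.3, 0.3, 0.3, 0.3]} remaining [0. 0. 0.]
```

Request:
servo_tool(
  delta_pos=[
    [-0.058,0,-0.007],
    [-0.058,0.005,-0.017],
    [-0.042,0.01,-0.022],
    [-0.005,0.01,0],
    [0,0.005,0],
  ],
  dr=[
    [0.4,10.5,0],
    [0,10.5,0],
    [0,10.5,0],
    [0,10.5,0],
    [0,10.5,0],
  ],
  grip=[0.3,0.3,0.3,0.3,0.3],
)

```text
t: 7.72
tool_pos: [0.4048, 0.2477, 0.1279]
tool_rot: [-1.425, 0.754, -0.767]
contact_force: [0.3, 0.6, 0.7]
opening: 0.0258
```

```bash
python3 - <<'E'
from h import *
plan([(.413,.243,.08),(.413,.243,.03)],-58.5,grip=.3)
E
```

```text
at [0.4048 0.2477 0.1279] F [0.3 0.6 0.7] open 0.0258 t 7.725
{'delta_pos': [[0.0083, 0.0479, 0.0037], [0.0, 0.05, -0.0], [0.0, 0.0, 0.0], [0.0, 0.0, 0.0], [0.0, 0.0, 0.0]], 'dr': [[-0.6, 2.6, 0.2], [0.0, 0.0, 0.0], [0.0, 0.0, 0.0], [0.0, 0.0, 0.0], [0.0, 0.0, 0.0]], 'grip': [0.3, 0.3, 0.3, 0.3, 0.3]} remaining [0. 0. 0.]
```

Request:
servo_tool(
  delta_pos=[
    [0.005,0.04,0.004],
    [0.003,0.035,0],
    [0,0.01,0],
    [0,0,0],
  ],
  dr=[
    [-0.6,2.6,0.2],
    [0,0,0],
    [0,0,0],
    [0,0,0],
  ],
  grip=[0.3,0.3,0.3,0.3],
)

```text
t: 8.22
tool_pos: [0.4142, 0.2444, 0.0428]
tool_rot: [-1.415, 0.794, -0.799]
contact_force: [0.5, -0.3, -0.6]
opening: 0.0255
```

```bash
python3 - <<'E'
from h import *
plan([(.4142,.2419,.019)],-58.5,grip=.3)
p=ctrl.camera_params("wrist")
im=ctrl.get_image("wrist"); cv2.imwrite("pics/w5.png",im[:,:,::-1])
m=ctrl.masks_of("wrist","dish_new")
if m: print(m[0]["score"],m[0]["extent"],back(p,[np.argwhere(m[0]["pixels"])[:,::-1].mean(0)],.01))
E
```

```text
at [0.4142 0.2444 0.0428] F [ 0.5 -0.3 -0.6] open 0.0255 t 8.225
{'delta_pos': [[0.0021, 0.0238, -0.0014], [0.0, 0.0, 0.0], [0.0, 0.0, 0.0], [0.0, 0.0, 0.0], [0.0, 0.0, 0.0]], 'dr': [[-0.3, -0.1, 0.0], [0.0, 0.0, 0.0], [0.0, 0.0, 0.0], [0.0, 0.0, 0.0], [0.0, 0.0, 0.0]], 'grip': [0.3, 0.3, 0.3, 0.3, 0.3]} remaining [0. 0. 0.]
0.58 [278.3, 346.1, 367.2, 426.7] [[0.44499868 0.19587458 0.01      ]]
```

View pics/w5.png

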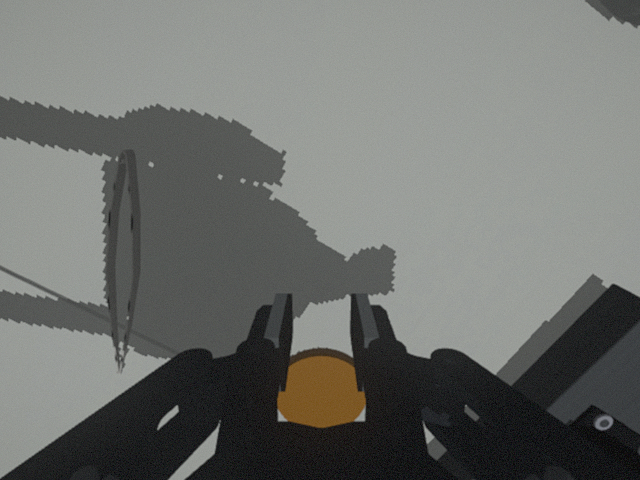

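Request:
servo_tool(
  delta_pos=[
    [0,0.016,-0.001],
    [0,0.006,0],
    [0.001,0.002,0],
  ],
  dr=[
    [0,0,0],
    [0,0,0],
    [0,0,0],
  ],
  grip=[0.3,0.3,0.3],
)

```text
t: 8.7
tool_pos: [0.4167, 0.2443, 0.021]
tool_rot: [-1.409, 0.789, -0.802]
contact_force: [-0.0, -0.0, 0.6]
opening: 0.0256
```

```bash
python3 - <<'E'
from h import *
plan([(.4746,.1431,.018)],-58.5,grip=.3,step=.02)
E
```

```text
at [0.4167 0.2443 0.021 ] F [-0.  -0.   0.6] open 0.0256 t 8.7
{'delta_pos': [[0.02, 0.0005, -0.0006], [0.02, 0.0005, -0.0006], [0.02, 0.0005, -0.0006], [0.02, 0.0005, -0.0006], [0.02, 0.0005, -0.0006]], 'dr': [[-0.7, -0.1, 0.1], [0.0, 0.0, 0.0], [0.0, 0.0, 0.0], [0.0, 0.0, 0.0], [0.0, 0.0, 0.0]], 'grip': [0.3, 0.3, 0.3, 0.3, 0.3]} remaining [ 0.0082 -0.0144 -0.0004]
```

Request:
servo_tool(
  delta_pos=[
    [0.012,0.001,-0.001],
    [0.012,0.001,-0.0005],
    [0.012,0.0005,-0.0005],
    [0.012,0.0005,-0.0005],
    [0.012,0,-0.0005],
  ],
  dr=[
    [-0.7,0,0],
    [0,0,0],
    [0,0,0],
    [0,0,0],
    [0,0,0],
  ],
  grip=[0.3,0.3,0.3,0.3,0.3],
)

```text
t: 9.32
tool_pos: [0.448, 0.188, 0.0185]
tool_rot: [-1.42, 0.795, -0.798]
contact_force: [-0.5, -0.5, -0.1]
opening: 0.0261
```

```bash
python3 - <<'E'
from h import *
plan([(.4746,.1431,.018)],-58.5,grip=.3,step=.012)
im=ctrl.get_image("wrist"); cv2.imwrite("pics/w6.png",im[:,:,::-1])
E
```

```text
at [0.448  0.188  0.0185] F [-0.5 -0.5 -0.1] open 0.0261 t 9.325
{'delta_pos': [[0.012, 0.0001, -0.0002], [0.012, 0.0001, -0.0002], [0.012, 0.0001, -0.0002], [0.012, 0.0001, -0.0002], [0.0042, 0.0, -0.0001]], 'dr': [[0.0, -0.1, 0.1], [0.0, 0.0, 0.0], [0.0, 0.0, 0.0], [0.0, 0.0, 0.0], [0.0, 0.0, 0.0]], 'grip': [0.3, 0.3, 0.3, 0.3, 0.3]} remaining [0. 0. 0.]
```

View pics/w6.png

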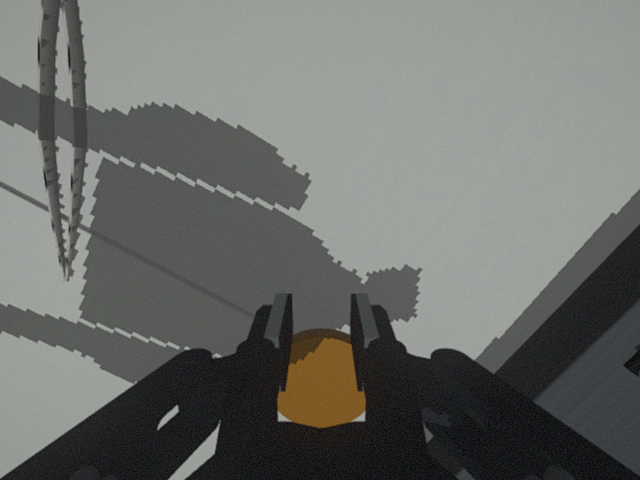

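Request:
servo_tool(
  delta_pos=[
    [0.012,0,0],
    [0.012,0,0],
    [0.012,0,0],
    [0.01,0,0],
    [0.006,0,0],
  ],
  dr=[
    [0,0,0],
    [0,0,0],
    [0,0,0],
    [0,0,0],
    [0,0,0],
  ],
  grip=[0.3,0.3,0.3,0.3,0.3],
)

```text
t: 10.0
tool_pos: [0.4777, 0.1394, 0.0188]
tool_rot: [-1.42, 0.794, -0.8]
contact_force: [0.1, 0.2, 0.9]
opening: 0.0255
```

```bash
python3 - <<'E'
from h import *
plan([(.4746,.1431,.018)],-58.5,grip=.3,step=.012)
E
```

```text
at [0.4777 0.1394 0.0188] F [0.1 0.2 0.9] open 0.0255 t 10.0
{'delta_pos': [[-0.0047, 0.0008, -0.0007], [0.0, 0.0, 0.0], [0.0, 0.0, 0.0], [0.0, 0.0, 0.0], [0.0, 0.0, 0.0]], 'dr': [[-0.1, -0.1, 0.2], [0.0, 0.0, 0.0], [0.0, 0.0, 0.0], [0.0, 0.0, 0.0], [0.0, 0.0, 0.0]], 'grip': [0.3, 0.3, 0.3, 0.3, 0.3]} remaining [0. 0. 0.]
```

Request:
servo_tool(
  delta_pos=[
    [-0.02,0,0],
    [-0.03,-0.02,0],
    [-0.03,-0.03,0],
    [-0.02,-0.03,0],
    [0,-0.02,-0.02],
  ],
  dr=[
    [0,0,0],
    [0,0,0],
    [0,-10.5,0],
    [0,-10.5,0],
    [0,-10.5,0],
  ],
  grip=[0.3,0.3,0.3,0.3,0.3],
)

```text
t: 10.62
tool_pos: [0.4044, 0.2119, 0.1188]
tool_rot: [-1.543, 0.363, -0.357]
contact_force: [-1.1, 0.0, -0.4]
opening: 0.026
```

```bash
python3 - <<'E'
from h import *
plan([(.425,.109,.12)],-2.1,grip=.3)
E
```

```text
at [0.4044 0.2119 0.1188] F [-1.1  0.  -0.4] open 0.026 t 10.625
{'delta_pos': [[0.0366, -0.0006, -0.0475], [0.0208, -0.0005, -0.0398], [0.0, 0.0, 0.0], [0.0, 0.0, 0.0], [0.0, 0.0, 0.0]], 'dr': [[0.1, -10.0, -0.1], [0.1, -10.0, -0.1], [0.0, -4.2, 0.0], [0.0, 0.0, 0.0], [0.0, 0.0, 0.0]], 'grip': [0.3, 0.3, 0.3, 0.3, 0.3]} remaining [0. 0. 0.]
```

Request:
servo_tool(
  delta_pos=[
    [0.036,0,-0.047],
    [0.015,0,-0.042],
    [0,0,-0.008],
    [0,0,0],
  ],
  dr=[
    [0,-10,0],
    [0,-10,0],
    [0,-4.2,0],
    [0,0,0],
  ],
  grip=[0.3,0.3,0.3,0.3],
)

```text
t: 11.12
tool_pos: [0.4142, 0.1113, 0.1209]
tool_rot: [-1.57, 0.035, -0.035]
contact_force: [0.3, 0.3, -0.1]
opening: 0.0257
```

```bash
python3 - <<'E'
from h import *
plan([(.425,.109,.12)],-2.1,grip=.3)
p=ctrl.camera_params("wrist"); im=ctrl.get_image("wrist"); cv2.imwrite("pics/w7.png",im[:,:,::-1])
m=ctrl.masks_of("wrist","dish_new")
if m: print(m[0]["score"],m[0]["extent"],back(p,[np.argwhere(m[0]["pixels"])[:,::-1].mean(0)],.01))
im=ctrl.get_image("top"); cv2.imwrite("pics/t3.png",cv2.resize(im[195:335,250:450,::-1],None,fx=4,fy=4,interpolation=cv2.INTER_CUBIC))
E
```

```text
at [0.4142 0.1113 0.1209] F [ 0.3  0.3 -0.1] open 0.0257 t 11.125
{'delta_pos': [[0.0109, 0.0009, -0.0018], [0.0, 0.0, 0.0], [0.0, 0.0, 0.0], [0.0, 0.0, 0.0], [0.0, 0.0, 0.0]], 'dr': [[0.0, -0.5, 0.0], [0.0, 0.0, 0.0], [0.0, 0.0, 0.0], [0.0, 0.0, 0.0], [0.0, 0.0, 0.0]], 'grip': [0.3, 0.3, 0.3, 0.3, 0.3]} remaining [0. 0. 0.]
0.9 [292.1, 310.2, 353.0, 369.6] [[0.49269994 0.10831419 0.01      ]]
```

View pics/w7.png

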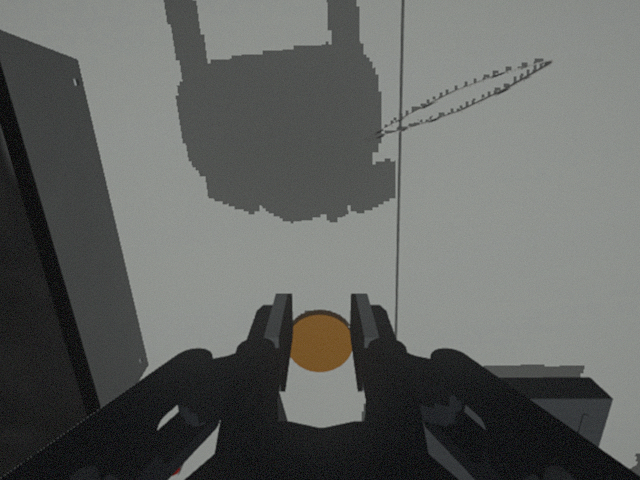

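View pics/t3.png

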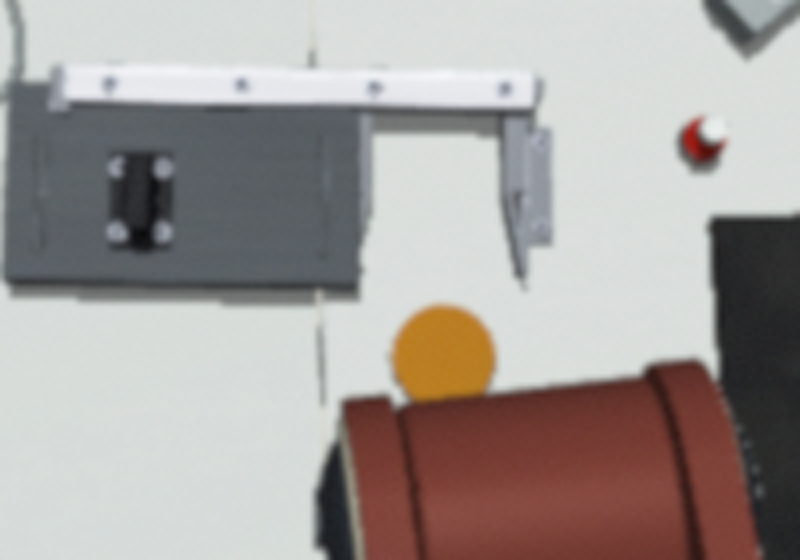

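```bash
python3 - <<'E'
from h import *
p=ctrl.camera_params("top"); d=back(p,np.array([(444,357)])/4+[249.6,194.6],.01)[0]; print(d,inB(d))
print('home tcp',B(-.022,-.043))
plan([(*B(-.145,-.043),.06),(*B(-.145,-.043),.018)],-2.1,grip=.2)
E
```

```text
[0.4964162  0.10631009 0.01      ] [-0.07781279 -0.04727077]
home tcp [0.55234801 0.10853281]
at [0.4144 0.1118 0.1209] F [ 0.2 -0.2  0.1] open 0.0252 t 11.275
{'delta_pos': [[0.0143, 0.0583, 0.0018], [0.0006, 0.0026, 0.0001], [0.0, 0.042, -0.0], [0.0, 0.0, -0.0], [0.0, 0.0, 0.0]], 'dr': [[0.0, -0.4, 0.0], [0.0, 0.0, 0.0], [0.0, 0.0, 0.0], [0.0, 0.0, 0.0], [0.0, 0.0, 0.0]], 'grip': [0.2, 0.2, 0.2, 0.2, 0.2]} remaining [0. 0. 0.]
```

Request:
servo_tool(
  delta_pos=[
    [0.014,0.05,0.001],
    [0,0.03,0],
    [0,0.015,0],
    [0,0.005,0],
  ],
  dr=[
    [0,-0.4,0],
    [0,0,0],
    [0,0,0],
    [0,0,0],
  ],
  grip=[0.2,0.2,0.2,0.2],
)

```text
t: 11.78
tool_pos: [0.4309, 0.1156, 0.0204]
tool_rot: [-1.569, 0.022, -0.031]
contact_force: [-0.1, 0.5, 0.4]
opening: 0.017
```

```bash
python3 - <<'E'
from h import *
print(inB(ctrl.get_obs()['tool_pos']))
plan([(*B(-.022,-.043),.018)],-2.1,grip=.2,step=.015)
im=ctrl.get_image("wrist"); cv2.imwrite("pics/w8.png",im[:,:,::-1])
E
```

```text
[-0.14366935 -0.0404322 ]
at [0.4309 0.1156 0.0204] F [-0.1  0.5  0.4] open 0.017 t 11.775
{'delta_pos': [[0.015, 0.0004, -0.0004], [0.015, 0.0003, -0.0003], [0.015, 0.0003, -0.0003], [0.015, 0.0003, -0.0003], [0.015, 0.0003, -0.0003]], 'dr': [[-0.1, 0.2, 0.3], [0.0, 0.0, 0.0], [0.0, 0.0, 0.0], [0.0, 0.0, 0.0], [0.0, 0.0, 0.0]], 'grip': [0.2, 0.2, 0.2, 0.2, 0.2]} remaining [ 0.0466 -0.0027 -0.0009]
```

View pics/w8.png

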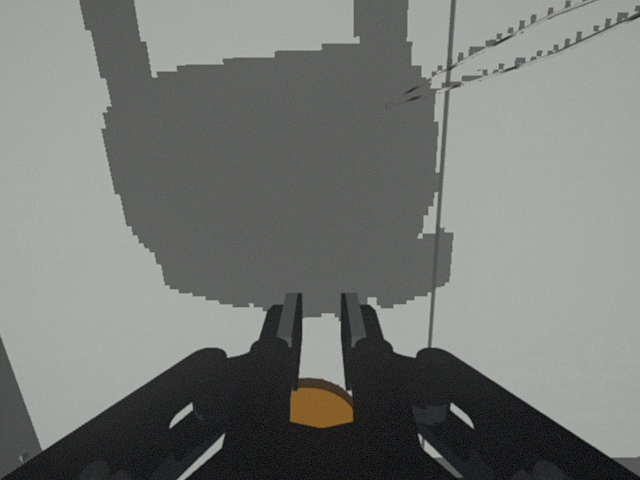

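Request:
servo_tool(
  delta_pos=[
    [0.006,0.0005,-0.004],
    [0.006,0.0005,-0.001],
    [0.008,0.0005,0],
    [0.01,0.0005,0],
    [0.01,0.0005,0],
  ],
  dr=[
    [0,0,0.2],
    [0,0,0],
    [0,0,0],
    [0,0,0],
    [0,0,0],
  ],
  grip=[0.2,0.2,0.2,0.2,0.2],
)

```text
t: 12.45
tool_pos: [0.4761, 0.1089, 0.0215]
tool_rot: [-1.568, 0.02, -0.034]
contact_force: [-0.7, 1.0, 0.6]
opening: 0.017
```

```bash
python3 - <<'E'
from h import *
print(inB(ctrl.get_obs()['tool_pos']))
plan([(*B(-.022,-.043),.018)],-2.1,grip=.2,step=.015)
im=ctrl.get_image("wrist"); cv2.imwrite("pics/w9.png",im[:,:,::-1])
E
```

```text
[-0.09821321 -0.04540352]
at [0.4761 0.1089 0.0215] F [-0.7  1.   0.6] open 0.017 t 12.45
{'delta_pos': [[0.015, 0.0008, 0.0004], [0.015, 0.0007, 0.0005], [0.015, 0.0007, 0.0005], [0.015, 0.0007, 0.0005], [0.015, 0.0007, 0.0005]], 'dr': [[-0.1, 0.1, 0.5], [0.0, 0.0, 0.0], [0.0, 0.0, 0.0], [0.0, 0.0, 0.0], [0.0, 0.0, 0.0]], 'grip': [0.2, 0.2, 0.2, 0.2, 0.2]} remaining [ 0.0013 -0.     -0.0001]
```

View pics/w9.png

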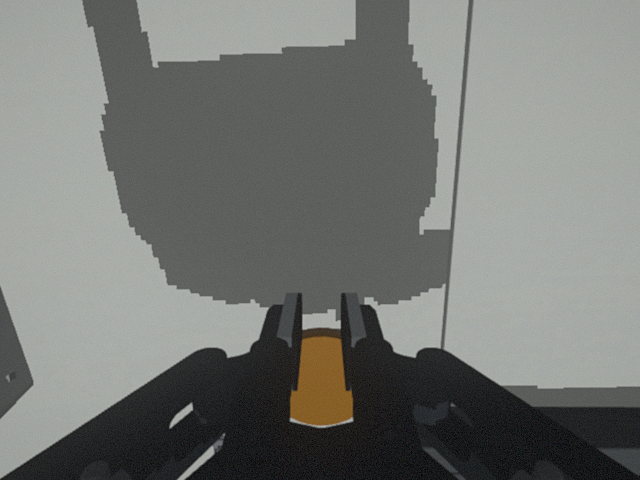

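Request:
servo_tool(
  delta_pos=[
    [0.01,0.0025,0.001],
    [0.012,0.001,0.001],
    [0.012,0.0005,0.0005],
    [0.012,0.0005,0],
  ],
  dr=[
    [0,0,0.4],
    [0,0,0],
    [0,0,0],
    [0,0,0],
  ],
  grip=[0.2,0.2,0.2,0.2],
)

```text
t: 13.0
tool_pos: [0.5262, 0.1099, 0.0168]
tool_rot: [-1.568, 0.025, -0.028]
contact_force: [0.1, 0.3, 0.4]
opening: 0.0169
```

```bash
python3 - <<'E'
from h import *
print(inB(ctrl.get_obs()['tool_pos']))
plan([(*B(-.022,-.043),.018)],-2.1,grip=.2,step=.012)
im=ctrl.get_image("top"); cv2.imwrite("pics/t4.png",cv2.resize(im[195:335,250:450,::-1],None,fx=4,fy=4,interpolation=cv2.INTER_CUBIC))
E
```

```text
[-0.04818851 -0.0425455 ]
at [0.5262 0.1099 0.0168] F [0.1 0.3 0.4] open 0.0169 t 13.0
{'delta_pos': [[0.012, -0.0005, -0.0002], [0.012, -0.0005, -0.0002], [0.0022, -0.0001, -0.0], [0.0, 0.0, 0.0], [0.0, 0.0, 0.0]], 'dr': [[-0.1, 0.1, 0.1], [0.0, 0.0, 0.0], [0.0, 0.0, 0.0], [0.0, 0.0, 0.0], [0.0, 0.0, 0.0]], 'grip': [0.2, 0.2, 0.2, 0.2, 0.2]} remaining [0. 0. 0.]
```

View pics/t4.png

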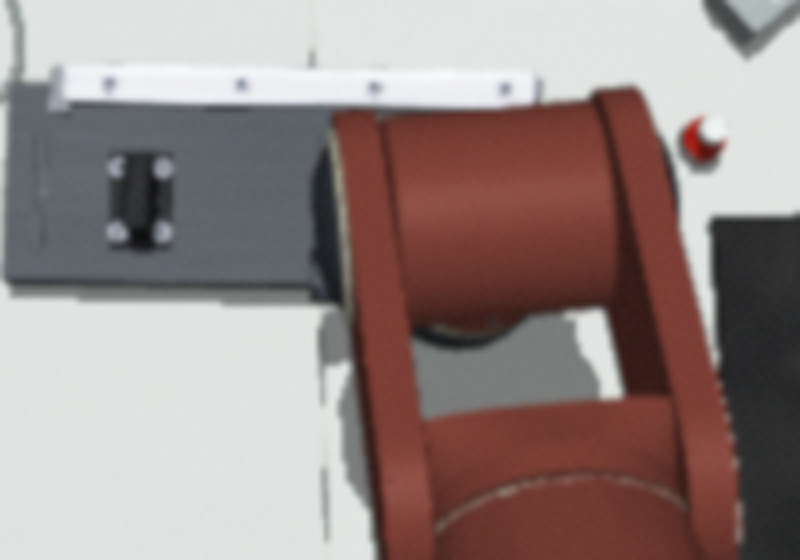

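Request:
servo_tool(
  delta_pos=[
    [0.008,-0.0005,0],
    [0.007,0,0],
    [0.005,0,0],
    [0.004,0,0],
    [0.003,0,0],
  ],
  dr=[
    [0,0,0],
    [0,0,0],
    [0,0,0],
    [0,0,0],
    [0,0,0],
  ],
  grip=[0.2,0.2,0.2,0.2,0.2],
)

```text
t: 13.68
tool_pos: [0.5528, 0.1089, 0.017]
tool_rot: [-1.569, 0.032, -0.022]
contact_force: [-12.6, 0.0, 6.1]
opening: 0.0174
```

```bash
python3 - <<'E'
from h import *
print(inB(ctrl.get_obs()['tool_pos']))
im=ctrl.get_image("wrist"); cv2.imwrite("pics/w10.png",im[:,:,::-1])
E
```

```text
[-0.02151682 -0.04264104]
```

View pics/w10.png

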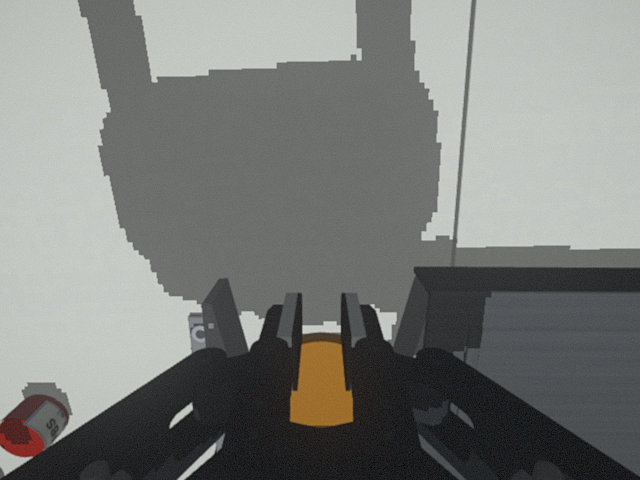

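Request:
servo_tool(
  delta_pos=[
    [0.001,0,0],
    [0,0,0],
    [-0.01,0,0],
    [-0.03,0,0],
    [-0.05,0,0],
  ],
  dr=[
    [0,0,0],
    [0,0,0],
    [0,0,0],
    [0,0,0],
    [0,0,0],
  ],
  grip=[0.2,0.2,0.2,0.2,0.2],
)

```text
t: 14.35
tool_pos: [0.464, 0.112, 0.0188]
tool_rot: [-1.568, 0.031, -0.025]
contact_force: [-1.0, -0.4, 0.6]
opening: 0.0169
```

Request:
servo_tool(
  delta_pos=[
    [-0.04,-0.03,0],
    [-0.01,-0.05,0],
    [0,-0.05,0],
    [0,-0.02,0],
  ],
  dr=[
    [0,0,0],
    [0,0,0],
    [0,0,0],
    [0,0,0],
  ],
  grip=[0.5,0.5,0.5,0.5],
)

```text
t: 14.85
tool_pos: [0.4065, 0.1133, 0.1684]
tool_rot: [-1.569, 0.034, -0.02]
contact_force: [1.0, 1.3, -0.6]
opening: 0.0421
```

```bash
python3 - <<'E'
from h import *
plan([(.5760,.2546,.13)],-2.1,grip=.5)
im=ctrl.get_image("top"); cv2.imwrite("pics/t5.png",cv2.resize(im[195:335,250:450,::-1],None,fx=4,fy=4,interpolation=cv2.INTER_CUBIC))
p=ctrl.camera_params("wrist"); im=ctrl.get_image("wrist"); cv2.imwrite("pics/w11.png",im[:,:,::-1])
m=ctrl.masks_of("wrist","dish_new"); 
for k in m[:2]: 
  X=back(p,[np.argwhere(k["pixels"])[:,::-1].mean(0)],.01)[0]; print(k["score"],k["extent"],X,inB(X))
m=ctrl.masks_of("top","dish_new"); p=ctrl.camera_params("top")
for k in m[:2]: 
  X=back(p,[np.argwhere(k["pixels"])[:,::-1].mean(0)],.01)[0]; print(k["score"],k["extent"],X,inB(X))
E
```

```text
at [0.4065 0.1133 0.1684] F [ 1.   1.3 -0.6] open 0.0421 t 14.85
{'delta_pos': [[0.0442, 0.01, 0.0394], [0.044, 0.0103, 0.0395], [0.044, 0.0103, 0.0395], [0.0322, 0.0075, 0.0289], [0.0, 0.0, 0.0]], 'dr': [[-0.1, 0.1, -0.5], [0.0, 0.0, 0.0], [0.0, 0.0, 0.0], [0.0, 0.0, 0.0], [0.0, 0.0, 0.0]], 'grip': [0.5, 0.5, 0.5, 0.5, 0.5]} remaining [0. 0. 0.]
0.92 [345.8, 227.1, 369.3, 250.5] [0.58941632 0.10888785 0.01      ] [ 0.01503041 -0.04128688]
```

View pics/t5.png

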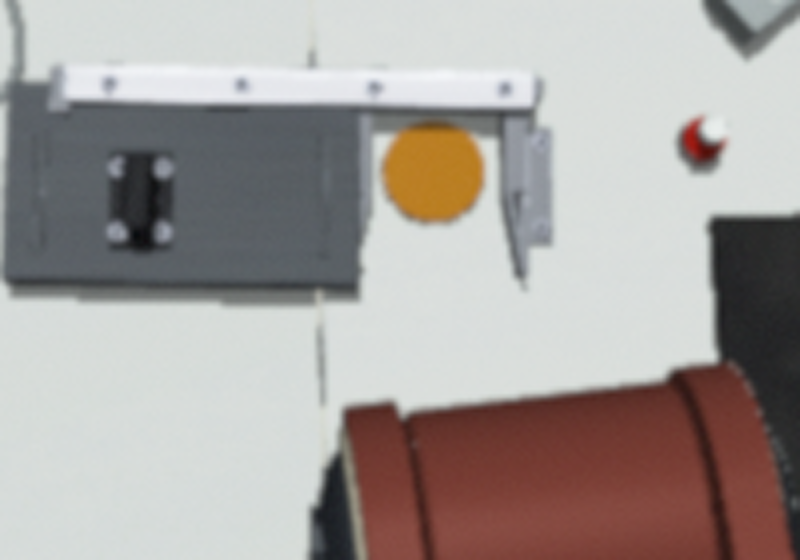

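View pics/w11.png

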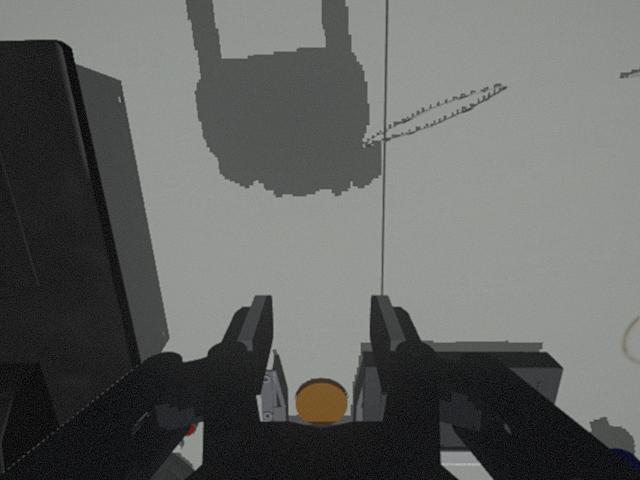

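Request:
servo_tool(
  delta_pos=[
    [0.05,-0.03,0],
    [0.03,-0.03,0],
    [0.01,-0.02,0],
    [0,0,0],
    [0,0,0],
  ],
  dr=[
    [0,0,0],
    [0,0,0],
    [0,0,0],
    [0,0,0],
    [0,0,0],
  ],
  grip=[0.9,0.9,0.9,0.9,0.9],
)

```text
t: 15.68
tool_pos: [0.4908, 0.1092, 0.2273]
tool_rot: [-1.571, 0.06, 0.006]
contact_force: [0.2, 0.9, -0.2]
opening: 0.0767
```

```bash
python3 - <<'E'
from h import *
plan([(.5760,.2546,.13)],-2.1,grip=.5)
p=ctrl.camera_params("wrist"); im=ctrl.get_image("wrist")
H=[(*B(.018+.0275*np.cos(a)*0+.030*np.cos(a),-.043+.030*np.sin(a)),.015) for a in np.linspace(0,6.28,60)]
uv=proj(p,H); z=cv2.resize(im[200:420,200:480,::-1],None,fx=2.7,fy=2.7,interpolation=cv2.INTER_CUBIC)
for u in (uv-[200,200])*2.7: cv2.circle(z,tuple(int(round(t)) for t in u),1,(0,255,0),-1)
cv2.imwrite("pics/w12.png",z)
m=ctrl.masks_of("wrist","dish_new"); 
for k in m[:2]: 
  X=back(p,[np.argwhere(k["pixels"])[:,::-1].mean(0)],.01)[0]; print(k["score"],k["extent"],X,inB(X))
E
```

```text
at [0.4908 0.1092 0.2273] F [ 0.2  0.9 -0.2] open 0.0767 t 15.675
{'delta_pos': [[0.0259, 0.0288, 0.0458], [0.0246, 0.03, 0.0458], [0.0246, 0.03, 0.0458], [0.006, 0.0073, 0.0111], [0.0, 0.0, 0.0]], 'dr': [[0.1, 0.1, -2.4], [0.0, 0.0, 0.0], [0.0, 0.0, 0.0], [0.0, 0.0, 0.0], [0.0, 0.0, 0.0]], 'grip': [0.5, 0.5, 0.5, 0.5, 0.5]} remaining [0. 0. 0.]
0.68 [301.4, 284.4, 346.7, 333.0] [0.58737531 0.10902318 0.01      ] [ 0.01298581 -0.04122643]
```

View pics/w12.png

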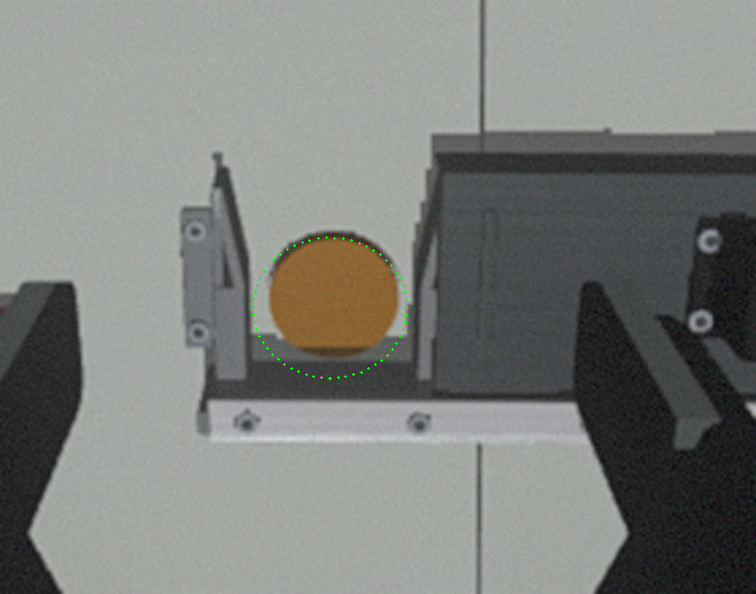

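```bash
python3 - <<'E'
from h import *
p=ctrl.camera_params("wrist")
q=lambda l: np.array(l)/2.7+[199.8,199.8]
print('stop base z0',inB(back(p,q([(255,361),(405,361),(330,361)]),0)))
for z in (.003,.008,.0135): print(z,'brown centre, front, back',inB(back(p,q([(334,296),(334,238),(334,356),(269,296),(399,296)]),z)).round(4).tolist())
print('bay walls bottom z0', inB(back(p,q([(249,330),(411,330)]),0)))
print('front edge z.03', inB(back(p,q([(440,172)]),.03)), 'rail', inB(back(p,q([(208,402),(208,441)]),.036)))
E
```

```text
stop base z0 [[ 0.04943739 -0.07397936]
 [ 0.0492447  -0.01187756]
 [ 0.04934103 -0.04292477]]
0.003 brown centre, front, back [[0.0184, -0.0414], [-0.0067, -0.0415], [0.0453, -0.0413], [0.0185, -0.0676], [0.0184, -0.0152]]
0.008 brown centre, front, back [[0.016, -0.0414], [-0.0087, -0.0415], [0.0425, -0.0413], [0.0161, -0.0673], [0.0159, -0.0156]]
0.0135 brown centre, front, back [[0.0133, -0.0415], [-0.011, -0.0416], [0.0394, -0.0414], [0.0134, -0.0669], [0.0132, -0.0161]]
bay walls bottom z0 [[ 0.03526183 -0.07619291]
 [ 0.03505927 -0.00975109]]
front edge z.03 [[-0.04350598 -0.00377778]] rail [[ 0.04622624 -0.0890221 ]
 [ 0.06305491 -0.08953251]]
```

Request:
servo_tool(
  delta_pos=[
    [0.026,0.02,0.045],
    [0.025,0.03,0.046],
    [0.025,0.03,0.045],
    [0.004,0.01,0.01],
  ],
  dr=[
    [0,0,-2.4],
    [0,0,0],
    [0,0,0],
    [0,0,0],
  ],
  grip=[0.6,0.6,0.6,0.6],
)

```text
t: 16.27
tool_pos: [0.5754, 0.2548, 0.1324]
tool_rot: [-1.574, 0.027, -0.031]
contact_force: [0.2, -0.8, -0.2]
opening: 0.0512
```

```bash
python3 - <<'E'
from h import *
plan([(.5760,.2546,.052)],-2.1,grip=.5,step=.03)
E
```

```text
at [0.5754 0.2548 0.1324] F [ 0.2 -0.8 -0.2] open 0.0512 t 16.275
{'delta_pos': [[0.0001, 0.03, 0.0], [0.0002, 0.03, -0.0], [0.0002, 0.0204, -0.0], [0.0, 0.0, 0.0], [0.0, 0.0, 0.0]], 'dr': [[0.2, 0.0, 0.2], [0.0, 0.0, 0.0], [0.0, 0.0, 0.0], [0.0, 0.0, 0.0], [0.0, 0.0, 0.0]], 'grip': [0.5, 0.5, 0.5, 0.5, 0.5]} remaining [0. 0. 0.]
```

Request:
servo_tool(
  delta_pos=[
    [0,0.03,0],
    [0,0.025,0],
    [0,0.015,0],
    [0,0.004,0],
    [0,0,0],
  ],
  dr=[
    [0,0,0.2],
    [0,0,0],
    [0,0,0],
    [0,0,0],
    [0,0,0],
  ],
  grip=[0.5,0.5,0.5,0.5,0.5],
)

```text
t: 16.9
tool_pos: [0.5734, 0.2537, 0.0559]
tool_rot: [-1.575, 0.03, -0.026]
contact_force: [0.3, 0.1, 0.3]
opening: 0.0426
```

```bash
python3 - <<'E'
from h import *
plan([(.5760,.2546,.052)],-2.1,grip=.5,step=.03)
im=ctrl.get_image("wrist"); cv2.imwrite("pics/w13.png",im[:,:,::-1])
E
```

```text
at [0.5734 0.2537 0.0559] F [0.3 0.1 0.3] open 0.0426 t 16.9
{'delta_pos': [[0.0026, 0.0038, 0.001], [0.0, 0.0, 0.0], [0.0, 0.0, 0.0], [0.0, 0.0, 0.0], [0.0, 0.0, 0.0]], 'dr': [[0.3, 0.0, -0.1], [0.0, 0.0, 0.0], [0.0, 0.0, 0.0], [0.0, 0.0, 0.0], [0.0, 0.0, 0.0]], 'grip': [0.5, 0.5, 0.5, 0.5, 0.5]} remaining [0. 0. 0.]
```

View pics/w13.png

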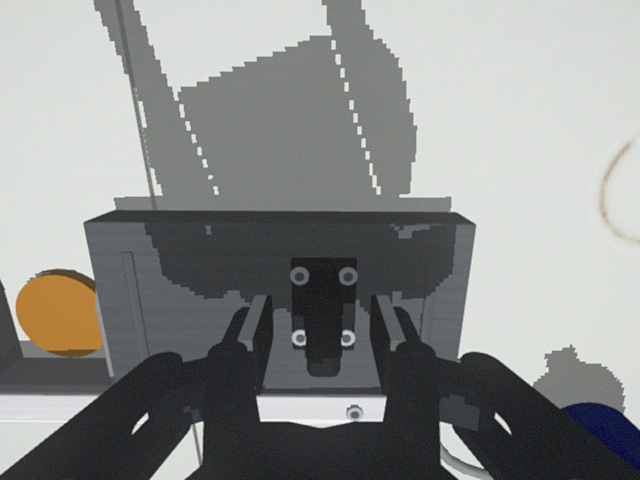

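Request:
servo_tool(
  delta_pos=[
    [0.002,0.0035,0.001],
    [0,0,0],
    [0,0,0],
    [0,0,0],
  ],
  dr=[
    [0.3,0,0],
    [0,0,0],
    [0,0,0],
    [0,0,0],
  ],
  grip=[0.1,0,0,0],
  grip_force=60,
)

```text
t: 17.45
tool_pos: [0.5768, 0.2548, 0.0543]
tool_rot: [-1.568, 0.028, -0.03]
contact_force: [-0.3, 0.4, -1.5]
opening: 0.0125
```

Request:
servo_tool(
  delta_pos=[
    [0,0,-0.015],
    [0,0,-0.02],
    [0,0,-0.02],
    [0,0,-0.015],
  ],
  dr=[
    [0,0,0],
    [0,0,0],
    [0,0,0],
    [0,0,0],
  ],
  grip=[0,0,0,0],
)

```text
t: 17.95
tool_pos: [0.5742, 0.1911, 0.0543]
tool_rot: [-1.554, 0.025, -0.031]
contact_force: [1.4, 7.1, -2.6]
opening: 0.0126
```

Request:
servo_tool(
  delta_pos=[
    [0,0,-0.01],
    [0,0,-0.008],
    [0,0,-0.007],
    [0,0,-0.004],
  ],
  dr=[
    [0,0,0],
    [0,0,0],
    [0,0,0],
    [0,0,0],
  ],
  grip=[0,0,0,0],
)

```text
t: 18.45
tool_pos: [0.5733, 0.1704, 0.0544]
tool_rot: [-1.534, 0.024, -0.035]
contact_force: [2.9, 19.7, -5.3]
opening: 0.0127
```

Request:
servo_tool(
  delta_pos=[
    [0,0,-0.001],
    [0,0,0],
    [0,0,0],
    [0,0,0],
    [0,0,0],
  ],
  dr=[
    [0,0,0],
    [0,0,0],
    [0,0,0],
    [0,0,0],
    [0,0,0],
  ],
  grip=[0,0.5,0.5,0.5,0.5],
)

```text
t: 19.08
tool_pos: [0.5741, 0.1704, 0.0555]
tool_rot: [-1.533, 0.02, -0.036]
contact_force: [-0.3, -0.5, 0.7]
opening: 0.0427
```

Request:
servo_tool(
  delta_pos=[
    [0,-0.03,0],
    [0,-0.05,0],
    [-0.03,-0.05,0],
    [-0.06,-0.03,0],
    [-0.06,0,0],
  ],
  dr=[
    [0,0,0],
    [0,0,0],
    [0,0,0],
    [0,0,0],
    [0,0,0],
  ],
  grip=[0.5,0.5,0.5,0.5,0.5],
)

```text
t: 19.7
tool_pos: [0.4262, 0.1687, 0.2181]
tool_rot: [-1.532, 0.022, -0.039]
contact_force: [-0.5, 1.0, 0.7]
opening: 0.0428
```

```bash
python3 - <<'E'
from h import *
o=ctrl.get_obs(); print(o['tool_pos'],o['contact_force'])
im=ctrl.get_image("top"); cv2.imwrite("pics/t6.png",cv2.resize(im[195:335,250:450,::-1],None,fx=4,fy=4,interpolation=cv2.INTER_CUBIC))
p=ctrl.camera_params("wrist"); im=ctrl.get_image("wrist"); cv2.imwrite("pics/w14.png",im[:,:,::-1])
E
```

```text
[0.42622843 0.1686517  0.21810147] [-0.50950098  0.99317693  0.66256864]
```

View pics/t6.png

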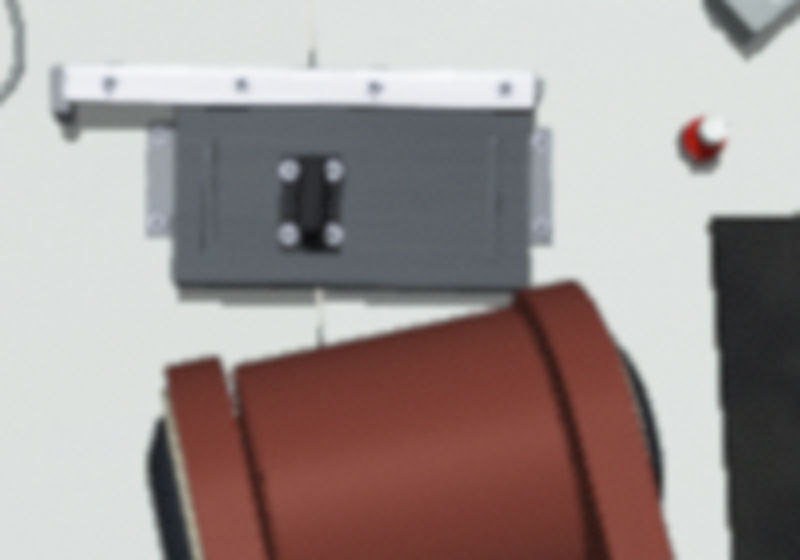

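View pics/w14.png

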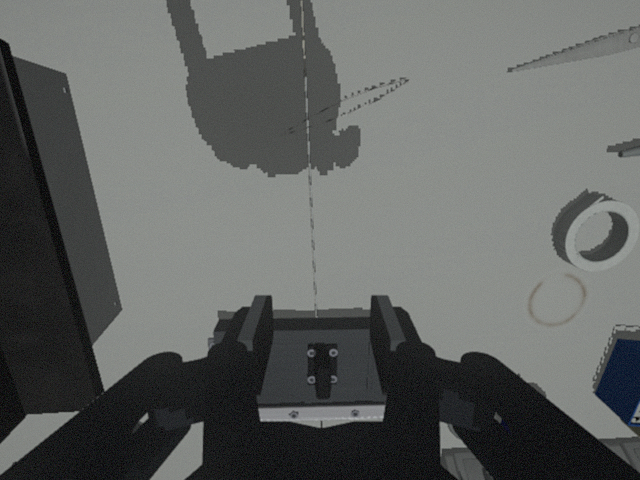

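Request:
servo_tool(
  delta_pos=[
    [0,0,0],
    [0,0,0],
  ],
  dr=[
    [0,0,0],
    [0,0,0],
  ],
  grip=[0.5,0.5],
)

```text
t: 20.05
tool_pos: [0.4219, 0.1685, 0.2146]
tool_rot: [-1.533, 0.024, -0.033]
contact_force: [-0.7, -0.2, 0.6]
opening: 0.0425
```

```bash
python3 - <<'E'
from station import ctrl
print(ctrl.finish_job(), ctrl.get_obs()['t'])
E
```

```text
the job is handed in; nothing more can be done
the job is handed in; nothing more can be done
```

The job is handed in at about 20 s of the 67 s allowed; the hand-in itself reports no verdict.

I first slid the cover to its shut stop to fix the zero, then opened it to about 84 mm. I pushed the loose dish with two slightly open fingers, first diagonally to the front of the right bay and then straight in. It stopped against the back with about 13 N. I then slid the cover shut to its stop, with about 20 N at the end.

**Last checks:**
- **Dish home:** before closing, the finger position put the dish at x ≈ +18 mm, y ≈ −42 mm of the box. The camera put it at x = 13–18 mm, depending on the height assumed for the brown layer. The low end of that range is near the 12 mm limit, so the cameras agree only loosely with the contact reading. I could not see it again once the cover was shut.
- **Cover:** the final top picture shows it centred on the box, and the tool stopped within 1 mm of where it stopped at the first shut stop.
- **Other things:** the tape roll, vial and slide case looked unmoved wherever they showed in the last pictures; I did not re-measure them. The dish in the left bay stayed hidden under the cover, and nothing entered that bay.
- **Arm:** it was raised clear, with no contact force beyond noise.

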